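Close the brewing canister: strainer in the mouth, then the clamp ring

ROBOT

A 7-joint arm with a two-finger parallel gripper is mounted at the origin on the work surface. World frame = base frame: x ahead of the robot, y to its left, z up, the work surface at z = 0. Lengths are in m, angles in rad, forces in N, time in s.
With the tool pointing down it reaches from about 0.425 to 0.925 m from the base axis. Payload 6.8 kg.
Tool frame: the origin (TCP) lies at the very end of the fingers, on their centre line; the grasp point (between the pads) lies r.grip_depth behind it (r.grip_depth is the distance from the TCP to the grasp point, in m); z points along the fingers, x is the direction in which the jaws open and shut, and the axes are right-handed (so a half turn about z gives the same grasp; the last joint's range is limited). The gripper opens to 85 mm and grips with 20 to 120 N. Pads are 22 mm wide; open, the fingers measure 114 mm over their backs; the gripper's body (76 mm by 85 mm) begins 54 mm behind the grasp point. The pads swing forward as they close: fully open they stand 13 mm farther back than shut.
Start: joints at [-1.41, 0.477, 0.022, 1.555, -0.011, 1.109, -0.083], TCP at [0.179, 0.651, 0.231] pointing down, gripper open.
Joint ranges: [-2.96, 2.96], [-0.34, 2.1], [-1.41, 1.46], [0.24, 2.44], [-1.37, 4.51], [0.17, 1.92], [-2.96, 2.96]. Speed limits (rad/s): [2.39, 2.39, 3.14, 3.14, 3.14, 3.14, 3.14].

INTERFACE

Orientations are given as a rotation vector (axis times angle).
In Python, from bench import readout, grab_frame, workorder, r gives the robot as it stands.
- The arm moves only by the shell command python3 -m handwheel 'ROWS' [FORCE]. ROWS is text: rows parted by semicolons, each of 7 numbers parted by spaces: the shift along the tool's x, y, z in mm, then the turn, a rotation vector about the tool's x, y, z in degrees, then the finger opening in mm, from 0 to 85.4. A call has 1 to 12 rows; each row is the pose to reach, as a shift and turn from the pose commanded when the call began, along the tool's axes at that moment; what a row does not reach only later rows make up. A row lasts 1/8 s, in which the tool goes at most 62.5 mm and 10.7 degrees, less where a joint would pass 70% of its speed; a pose out of reach is approached as far as the arm can. A call with a gripper value outside its range is refused whole. The fingers move at their own pace and stop on an object; FORCE is the grip in N (left out, the last holds). Time passes only in rows, so rows that repeat a pose let the fingers close. It gives the time, the measured TCP pose, the force and the opening at its end, in the units of the state.
- readout.get_obs(): the state, without advancing time (a new reading comes with each control period).
- grab_frame(name): name is "scene" or "top"; returns a dict with "pixels" (384x512x3 uint8, red, green, blue), "fx", "fy", "cx", "cy" (pixels), "rvec" (rotation vector, rad) and "tvec" (3), from world to camera coordinates, as OpenCV has them. Camera axes: x right, y down, z forward; pixel columns grow to the right and rows downward; lengths in m; the calibration is good to about 2 mm. A picture is of the moment at which its call begins. There is no depth.
- workorder.hand_in(): hands the job in, once; it reports no verdict.
The state is a dict: "clock": time; "joints": joint angles; "qvel": joint speeds; "tau": joint torques, N m; "tcp_pos": TCP position; "orientation": TCP orientation; "contact_force": force on the tool from outside, world axes, zero at the start; "moment": the same for the moment, N m; "grip_width": finger opening in m.
Only numpy, scipy, OpenCV 4.12 (cv2) and the standard library are available. Lean on these libraries where they do the work, as an engineer would, in place of code of your own. Each camera call takes 0.05 s, during which the arm holds its last target.

TASK

Close the tea brewing canister on the counter: set the small strainer disk that fits its mouth, knob up, flat on the seat inside the mouth, then lower the clamp ring over it and the neck with the ring's ears clear of the canister's two lugs, and turn the ring clockwise (seen from above) until its ears are fully under the lugs. Leave the wide strainer lying where it is.

Things in the scene. Friction and masses are not known exactly. Their poses are not given: they have to be found in the camera images.
- canister: Fixed steel canister, 164 mm wide, 80 mm to its shoulder. Neck 78 mm wide at foot, 65 at the rim, 102 up. Mouth: funnel 62 to 50 mm wide, seat at 92. On the shoulder, at its +x and -x, two dark bracket lugs reach in to 55 mm from the axis, at 96 to 101 up; a stop closes the end of each, 8 degrees past x going clockwise from above. Low tap at -x, out to 106 mm. Origin: underside centre, z up.
- strainer: The strainer that fits: perforated metal disk 42 mm wide, 5 mm thick, with an upright black knob in its middle, 10 mm wide, from 5 to 32 mm above the underside. Lies on the counter, knob up. Origin: centre of the underside, z up the knob. About 90 g. Seated, its origin is 92 mm above the canister's and its knob 22 mm above the rim.
- wide_strainer: A like strainer, 76 mm wide, too wide for this mouth; same thickness and knob. Lies beside the small one; either may be the nearer. To be left alone. Origin: centre of the underside.
- clamp_ring: Steel ring, lies skirt down. Skirt flares to 98 mm outside, 90 inside, 16 deep; over it a 4 mm flange, hole 36 mm. At the foot two ears along +x and -x, 16 mm wide, 5 thick, out to 65 from the axis. Arched grip above: black bar along x, 64 long, 16 wide, 44 to 62 up; knob fits under. Origin: underside centre, z up; 86 above canister's when seated. 0.22 kg. Ears pass lugs 40 to 90 degrees off.
Mind the look-alikes: they are no part of the job. What is shaped like the strainer but red is not meant.

How it is judged:
On the way, in this order (a step that is already met when the one before it is completed fails the run):
1. the small strainer lies flat on the seat in the canister's mouth (horizontal distance between strainer and canister below 0.01 m and z of strainer in the frame of canister between 0.088 and 0.095 m and angle between strainer's own z axis and vertical below 0.17 rad), for 0.2 s.
2. the clamp ring is down over the seated strainer, its ears still clear of the lugs (at least 25 degrees off) (all of step 1 and horizontal distance between clamp_ring and canister below 0.01 m and z of clamp_ring in the frame of canister below 0.09 m and angle between clamp_ring's own z axis and vertical below 0.12 rad and angle between the x axis of clamp_ring and the x axis of canister, either way round above 0.436 rad), for 0.1 s.
At the end, for the whole second after the job is handed in: The small strainer lies flat (within 10 degrees) on the seat in the mouth, the clamp ring is fully down on the rim over it (within 4 mm), level and centred within 10 mm, its ears under the lugs within 15 degrees, both at rest; the wide strainer is within 30 mm of where it lay (all of step 1 and horizontal distance between clamp_ring and canister below 0.01 m and z of clamp_ring in the frame of canister below 0.09 m and angle between clamp_ring's own z axis and vertical below 0.12 rad and angle between the x axis of clamp_ring and the x axis of canister, either way round below 0.26 rad and linear speed of each of clamp_ring, strainer below 0.02 m/s and distance of wide_strainer from where it was at the start of the episode below 0.03 m); the robot touches nothing.
It fails at once if the wide strainer is moved more than 30 mm (distance of wide_strainer from where it was at the start of the episode above 0.03 m).
It also fails if it takes over 58 s, if anything falls off the work surface, if the arm or the gripper's body presses on something with over 40 N, if the wrist force passes 120 N, or if a joint passes its speed limit or range.

## Working session

There is one attempt and no reset: what is moved stays moved. The work goes in short steps, Python scripts to look and compute and a shell command to move; the robot and the scene stay as the last step left them, time stands still between calls to the robot, and variables do not carry over. Pictures are saved under pics/ and viewed, and the job is handed in when it is done.

```bash
ls; mkdir -p pics
python3 - <<'E'
from bench import readout, grab_frame, workorder, r
import cv2
print(readout.get_obs()); print(r.grip_depth)
for n in("scene","top"):
    f=grab_frame(n); cv2.imwrite(f"pics/{n}0.png",f["pixels"][:,:,::-1]); print({k:v for k,v in f.items() if k!="pixels"})
E
```

```text
pics
{'clock': 0.0, 'joints': array([-1.41005562,  0.47779265,  0.02231987,  1.55646119, -0.0114903 ,
        1.10924915, -0.08306892]), 'qvel': array([-6.04459345e-04, -1.92855333e-04, -1.80475357e-04, -3.62873300e-04,
        1.07511586e-03,  6.70604012e-04,  2.51120408e-05]), 'tau': array([ 5.81496170e-04, -5.96448255e+01,  1.60839424e+00, -2.81202257e+01,
        1.25180781e-02,  9.41197271e-03,  8.80844368e-06]), 'tcp_pos': array([0.17913937, 0.65019179, 0.23032619]), 'orientation': array([ 2.49809913e+00,  1.90307028e+00, -2.09502747e-03]), 'contact_force': array([ 0.01258105,  1.24908073, -0.1828528 ]), 'moment': array([ 0.00770226,  0.0143262 , -0.00781227]), 'grip_width': 0.08500102857964248}
0.0187
{'fx': 447.8292676267146, 'fy': 447.8292676267146, 'cx': 251.2588927670646, 'cy': 190.30840844854225, 'rvec': array([ 0.61840416,  2.48038259, -1.36416729]), 'tvec': array([ 0.45494659, -0.08484503,  1.24832341])}
{'fx': 488.4402956431319, 'fy': 488.4402956431319, 'cx': 256.2510890770913, 'cy': 197.78935931332344, 'rvec': array([ 2.13744647, -2.16680225,  0.11534486]), 'tvec': array([0.00282923, 0.521857  , 1.1763472 ])}
```

View pics/scene0.png

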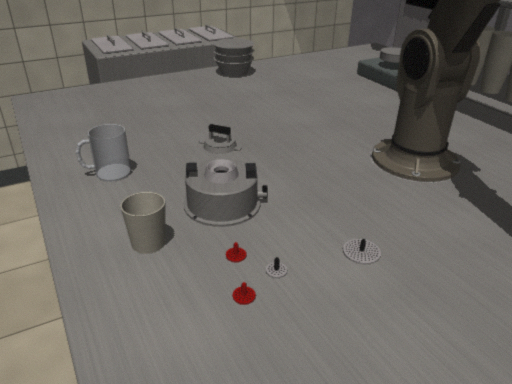

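View pics/top0.png

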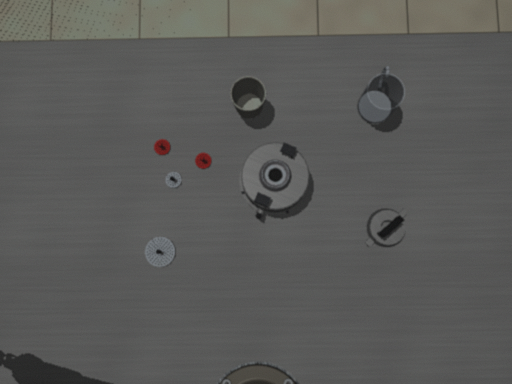

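Run:
```python
import cv2
t=cv2.imread("pics/top0.png"); s=cv2.imread("pics/scene0.png")
def c(im,x,y,w,h,k,n):
    cv2.imwrite(f"pics/{n}.png",cv2.resize(im[y:y+h,x:x+w],None,fx=k,fy=k,interpolation=cv2.INTER_CUBIC))
c(t,230,130,100,100,6,"c_can"); c(t,350,190,80,70,8,"c_ring"); c(t,140,130,100,75,8,"c_str"); c(s,170,110,110,110,5,"c_s")
```

```text
(no output)
```

View pics/c_can.png

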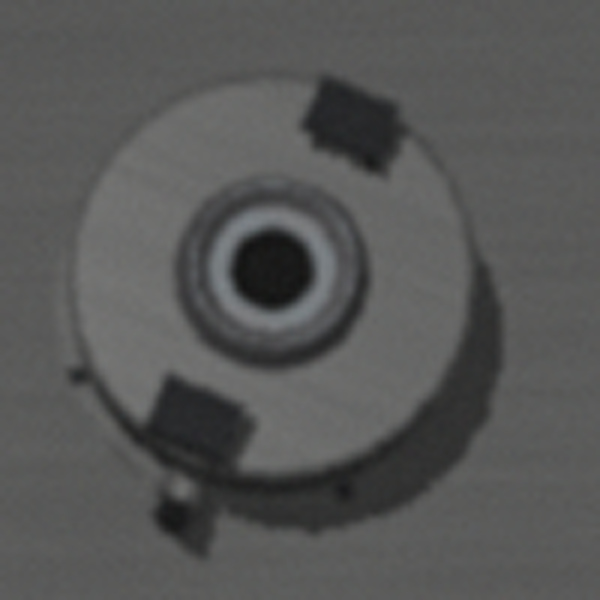

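View pics/c_ring.png

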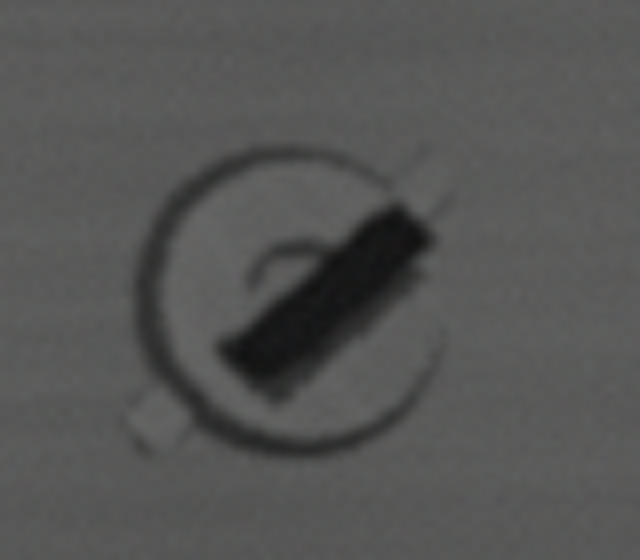

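View pics/c_str.png

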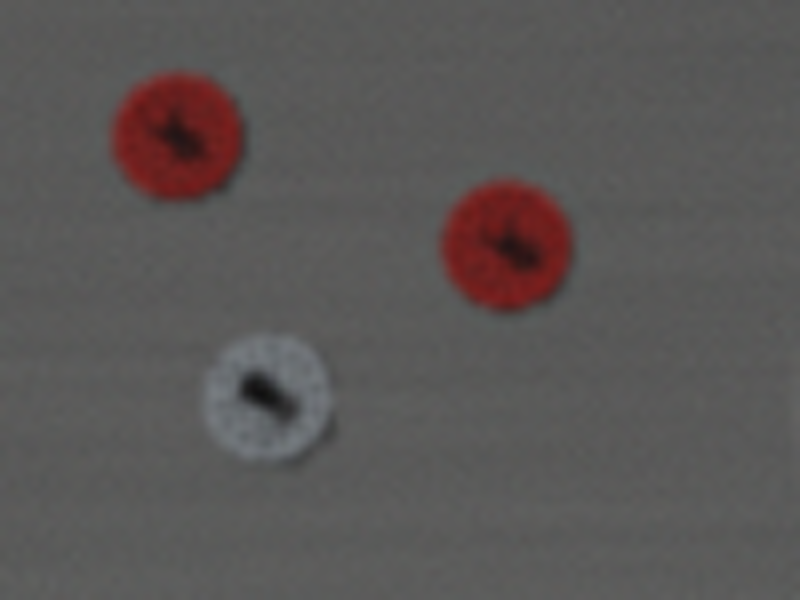

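View pics/c_s.png

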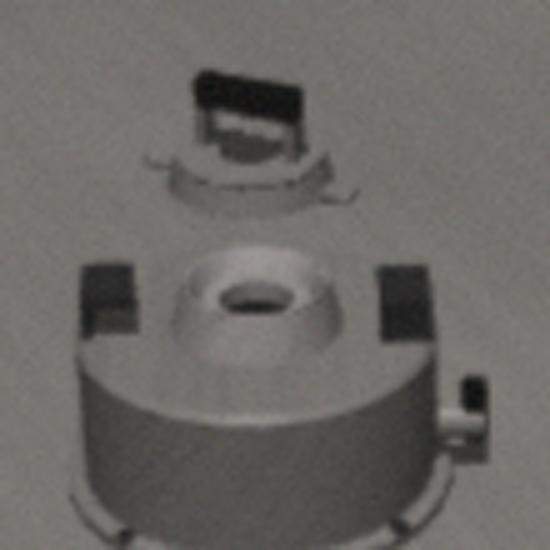

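```bash
cat > h.py <<'E'
import numpy as np, cv2
from bench import readout, grab_frame, workorder, r
def ray(f,u,v,z):
    R=cv2.Rodrigues(f["rvec"])[0]; c=-R.T@f["tvec"]
    d=R.T@np.array([(u-f["cx"])/f["fx"],(v-f["cy"])/f["fy"],1]); return c+d*(z-c[2])/d[2]
def crop(f,x,y,w,h,k,n):
    cv2.imwrite(f"pics/{n}.png",cv2.resize(f["pixels"][y:y+h,x:x+w,::-1],None,fx=k,fy=k,interpolation=cv2.INTER_CUBIC))
def cp(f,U,V,x,y,k,z): return ray(f,(U+.5)/k-.5+x,(V+.5)/k-.5+y,z)
def proj(f,p): return cv2.projectPoints(np.array(p,float).reshape(-1,3),f["rvec"],f["tvec"],np.array([[f["fx"],0,f["cx"]],[0,f["fy"],f["cy"]],[0,0,1]]),None)[0][:,0]
def tool():
    o=readout.get_obs(); return o["tcp_pos"],cv2.Rodrigues(o["orientation"])[0]
def to(p,yaw=None):
    "shift mm in tool axes; tool x axis heading now (deg)"
    t,R=tool(); print("shift",np.round(R.T@(np.array(p)-t)*1000,1),"xhead",np.degrees(np.arctan2(R[1,0],R[0,0])),"zdir",R[:,2].round(4),"tcp",t.round(4))
E
python3 - <<'E'
from h import *
t=grab_frame("top"); s=grab_frame("scene")
T=lambda n,U,V,x,y,k,z:print(n,cp(t,U,V,x,y,k,z).round(4))
T("rim",272,270,230,130,6,.102);T("shoulder",275,277,230,130,6,.08)
l1=cp(t,353,125,230,130,6,.101);l2=cp(t,203,422,230,130,6,.101);print("lugs",l1,l2,(l1+l2)/2,np.degrees(np.arctan2(*(l1-l2)[1::-1])))
T("tap",178,505,230,130,6,.03)
T("ring",290,300,350,190,8,.003)
a=cp(t,160,420,350,190,8,.005);b=cp(t,425,185,350,190,8,.005);print("ears",a,b,(a+b)/2,np.degrees(np.arctan2(*(b-a)[1::-1])))
a=cp(t,246,372,350,190,8,.062);b=cp(t,414,222,350,190,8,.062);print("bar",a,b,(a+b)/2,np.linalg.norm(a-b),np.degrees(np.arctan2(*(b-a)[1::-1])))
T("str",268,398,140,130,8,.004)
T("knobtop",253,386,140,130,8,.032)
S=lambda n,U,V,z,k=5,x=170,y=110:print(n,cp(s,U,V,x,y,k,z).round(4))
S("rimS",259,283,.102)
S("barS",248,97,.055)
print(proj(s,[0.61,.2,0.004]))
crop(s,215,230,110,80,7,"c_s2"); crop(s,170,110,110,110,7,"c_s")
print(to([.6,.2,.2]))
E
```

```text
rim [ 0.5673 -0.0496  0.102 ]
shoulder [ 0.5682 -0.0513  0.08  ]
lugs [ 0.6247004  -0.08242596  0.101     ] [ 0.50815937 -0.02184296  0.101     ] [ 0.56642988 -0.05213446  0.101     ] -27.46733588155646
tap [ 0.4823 -0.0112  0.03  ]
ring [ 0.4468 -0.3274  0.003 ]
ears [ 0.40985485 -0.28489082  0.005     ] [ 0.48212387 -0.37065478  0.005     ] [ 0.44598936 -0.3277728   0.005     ] -49.88083036329064
bar [ 0.42214104 -0.29865512  0.062     ] [ 0.46613648 -0.35055699  0.062     ] [ 0.44413876 -0.32460606  0.062     ] 0.06803971457821816 -49.713196416575535
str [0.5757 0.2075 0.004 ]
knobtop [0.575 0.207 0.032]
rimS [ 0.5678 -0.0475  0.102 ]
barS [ 0.4465 -0.3246  0.055 ]
[[257.86953232 272.77753516]]
shift [-322.5  525.3   31.1] xhead 74.60091223027258 zdir [-2.0e-04 -1.1e-03 -1.0e+00] tcp [0.1792 0.6504 0.2307]
None
```

View pics/c_s2.png

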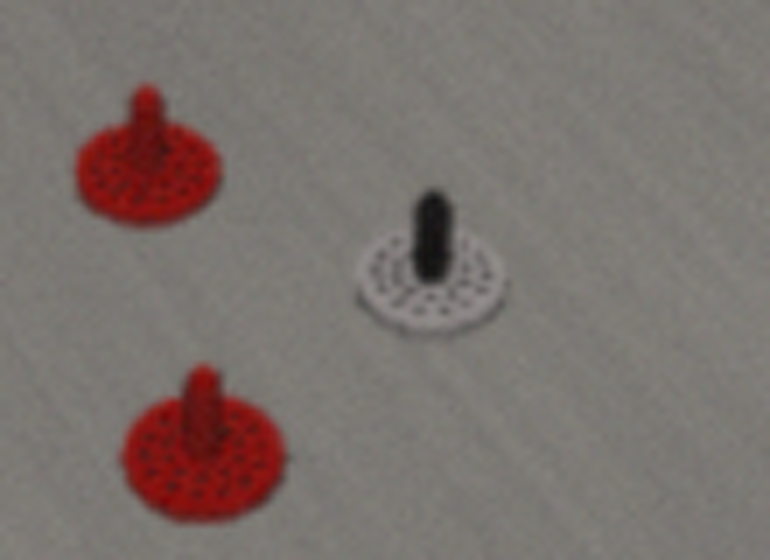

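```bash
python3 - <<'E'
from h import *
s=grab_frame("scene")
print("str", cp(s,432,281,215,230,7,.004), "knobtop",cp(s,433,200,215,230,7,.030))
to([.5755,.2072,.10])
E
python3 - <<'E'
E
```

```text
str [0.57461602 0.20897748 0.004     ] knobtop [0.57348066 0.20565892 0.03      ]
shift [-322.1  499.8  131.2] xhead 74.59972218532312 zdir [-1.e-04 -8.e-04 -1.e+00] tcp [0.1792 0.6505 0.2309]
```

View pics/c_s.png

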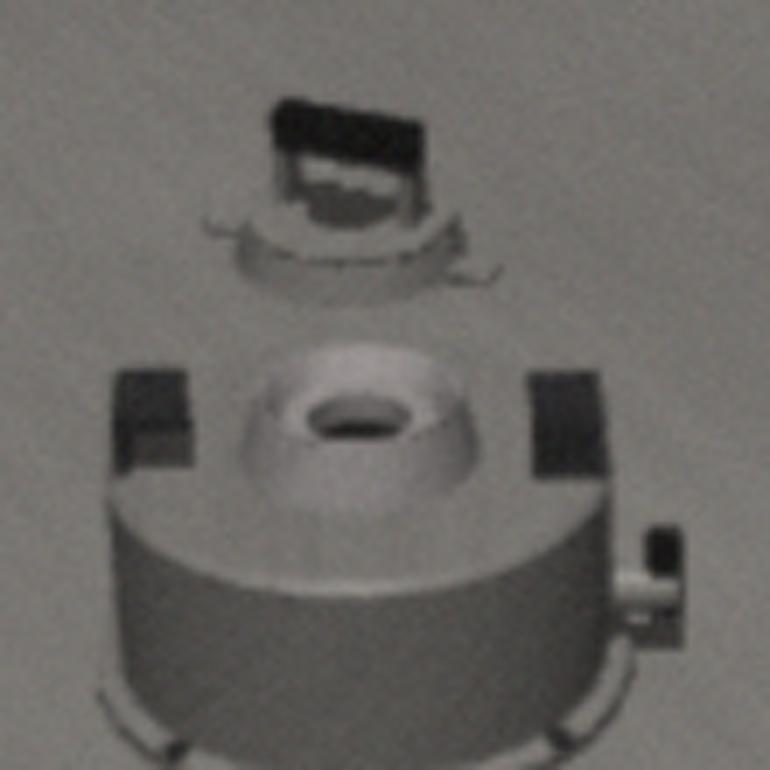

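```bash
python3 -m handwheel '-322 500 111 0 0 34.6 40;-322 500 111 0 0 34.6 40;-322 500 111 0 0 34.6 40;-322 500 111 0 0 34.6 40;-322 500 111 0 0 34.6 40;-322 500 111 0 0 34.6 40;-322 500 111 0 0 34.6 40;-322 500 111 0 0 34.6 40;-322 500 111 0 0 34.6 40;-322 500 111 0 0 34.6 40;-322 500 111 0 0 34.6 40;-322 500 111 0 0 34.6 40' 30
python3 - <<'E'
from h import *
to([.575,.2075,.009])
t=grab_frame("top");crop(t,100,90,200,150,4,"t1")
E
```

```text
clock: 1.75
tcp_pos: [0.5753, 0.2084, 0.1201]
orientation: [-2.951, -1.075, 0.001]
contact_force: [0.2, 0.1, 0.2]
grip_width: 0.04
shift [ -0.8   0.6 111.1] xhead 40.02690751106471 zdir [-7.e-04  6.e-04 -1.e+00] tcp [0.5753 0.2084 0.1201]
```

View pics/t1.png

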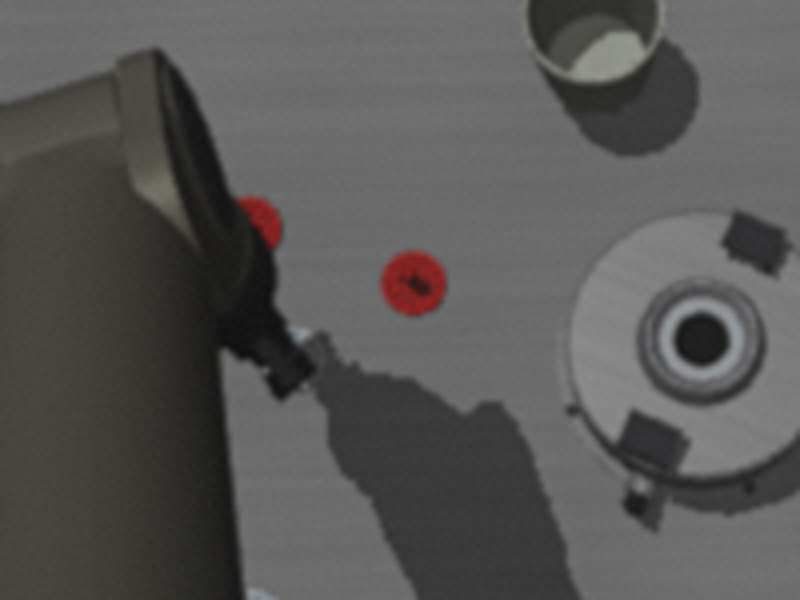

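The gripper stands above the small strainer, and the reds at crop pixels (258,222) and (414,283) are clear of it. I'll descend and look again before closing.

```bash
python3 -m handwheel '-0.8 0.6 55 0 0 0 40;-0.8 0.6 85 0 0 0 40;-0.8 0.6 105 0 0 0 40;-0.8 0.6 111 0 0 0 40;-0.8 0.6 111 0 0 0 40'
python3 - <<'E'
from h import *
to([.575,.2075,.009])
s=grab_frame("scene");crop(s,215,210,110,90,7,"s2")
E
```

```text
clock: 2.42
tcp_pos: [0.5759, 0.2072, 0.0099]
orientation: [-2.952, -1.075, -0.001]
contact_force: [0.2, 0.2, -0.2]
grip_width: 0.0402
shift [-0.5 -0.8  0.9] xhead 40.02602356449342 zdir [ 8.e-04  5.e-04 -1.e+00] tcp [0.5759 0.2072 0.0099]
```

View pics/s2.png

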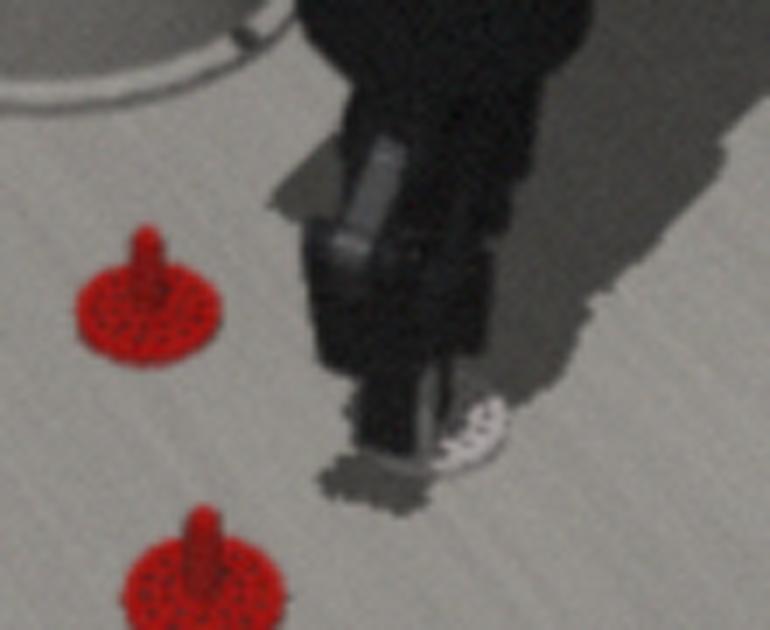

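The strainer at crop pixel (430,440) is between the fingers. Now I'll close.

```bash
python3 -m handwheel '0 0 0 0 0 0 25;0 0 0 0 0 0 10;0 0 0 0 0 0 5;0 0 0 0 0 0 3;0 0 0 0 0 0 3;0 0 0 0 0 0 3' 30;python3 -m handwheel '0 0 -60 0 0 0 3;0 0 -120 0 0 0 3;0 0 -170 0 0 0 3;0 0 -170 0 0 0 3'
python3 - <<'E'
from h import *
to([.5675,-.0495,.200])
s=grab_frame("scene");crop(s,200,110,140,120,6,"s3")
E
```

```text
clock: 3.22
tcp_pos: [0.576, 0.2067, 0.0101]
orientation: [-2.952, -1.074, -0.001]
contact_force: [-0.7, -0.1, 6.2]
grip_width: 0.0083
clock: 3.72
tcp_pos: [0.5783, 0.2074, 0.1839]
orientation: [-2.951, -1.073, -0.013]
contact_force: [-0.3, -0.3, -2.1]
grip_width: 0.0085
shift [-173.1  190.   -17.2] xhead 39.97673590032618 zdir [ 0.0077  0.004  -1.    ] tcp [0.5783 0.2074 0.1839]
```

View pics/s3.png

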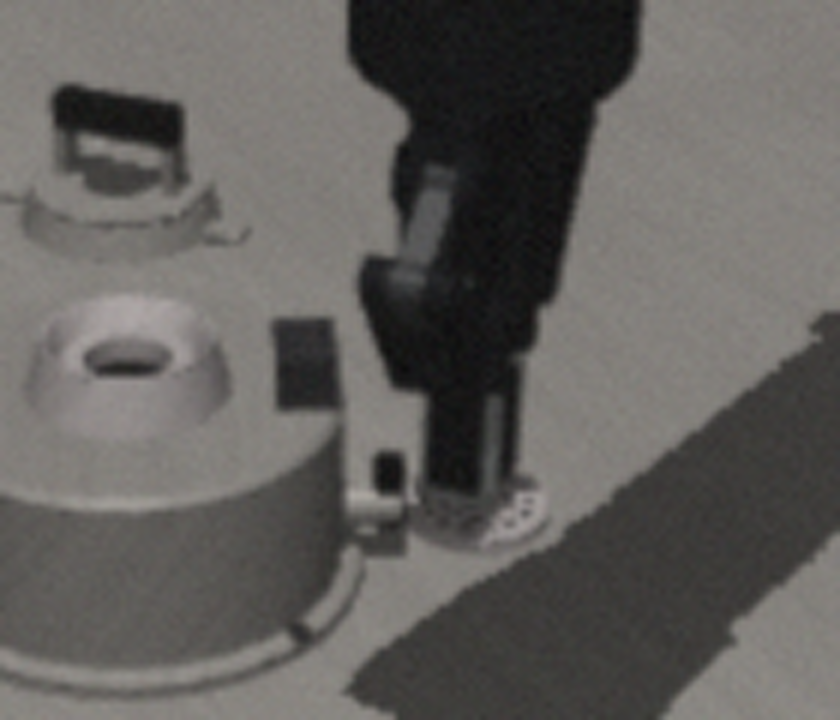

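The strainer is held level by the knob, and its disk shows at crop (480,520). I'll carry it over the mouth.

```bash
python3 -m handwheel '-43 47 -5 0 0 0 3;-86 94 -10 0 0 0 3;-129 142 -17 0 0 0 3;-160 175 -17 0 0 0 3;-171.5 190 -17 0 0 0 3;-171.5 190 -17 0 0 0 3;-171.5 190 -17 0 0 0 3'
python3 - <<'E'
from h import *
to([.5675,-.0498,.130])
t=grab_frame("top");s=grab_frame("scene");crop(s,160,90,140,120,6,"s4")
E
```

```text
clock: 4.65
tcp_pos: [0.5662, -0.0468, 0.1954]
orientation: [-2.949, -1.078, 0.001]
contact_force: [-0.5, 1.6, -1.1]
grip_width: 0.0088
shift [-1.   3.3 65.4] xhead 40.162061068041965 zdir [-0.0013  0.001  -1.    ] tcp [ 0.5662 -0.0468  0.1954]
```

View pics/s4.png

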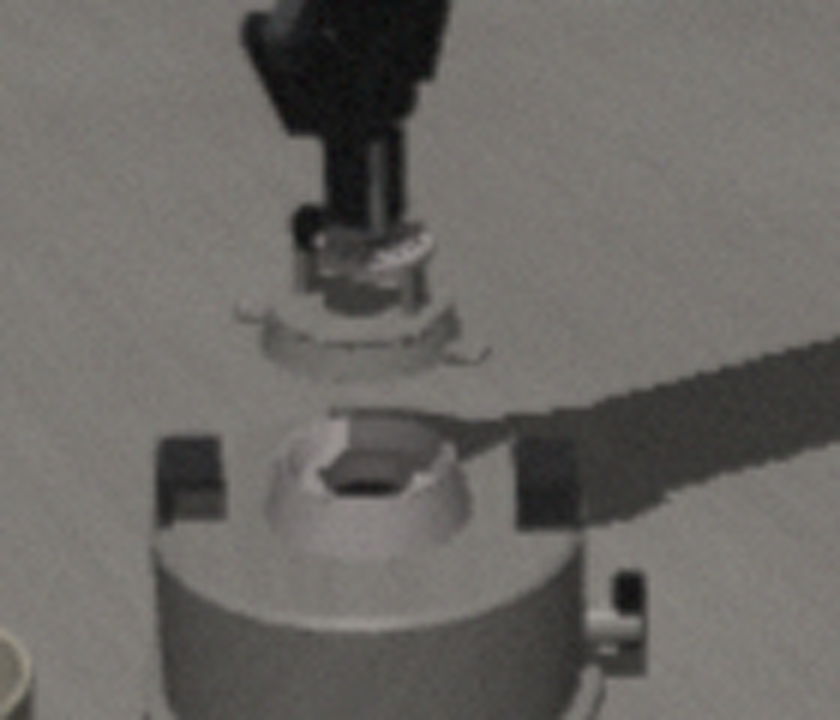

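```bash
python3 -m handwheel '-1 3 45 0 0 0 3;-1 3 65 0 0 0 3;-1 3 65 0 0 0 3;-1 3 65 0 0 0 3'
python3 - <<'E'
from h import *
to([.5675,-.0498,.130])
t=grab_frame("top");s=grab_frame("scene");crop(s,180,110,80,80,9,"s5");crop(t,230,130,100,100,7,"t5")
E
```

```text
clock: 5.25
tcp_pos: [0.5682, -0.0514, 0.1321]
orientation: [2.951, 1.076, 0.002]
contact_force: [-0.5, 0.2, -1.1]
grip_width: 0.0086
shift [ 0.5 -1.7  2.1] xhead 40.06254071606071 zdir [ 1.3e-03  2.0e-04 -1.0e+00] tcp [ 0.5682 -0.0514  0.1321]
```

View pics/s5.png

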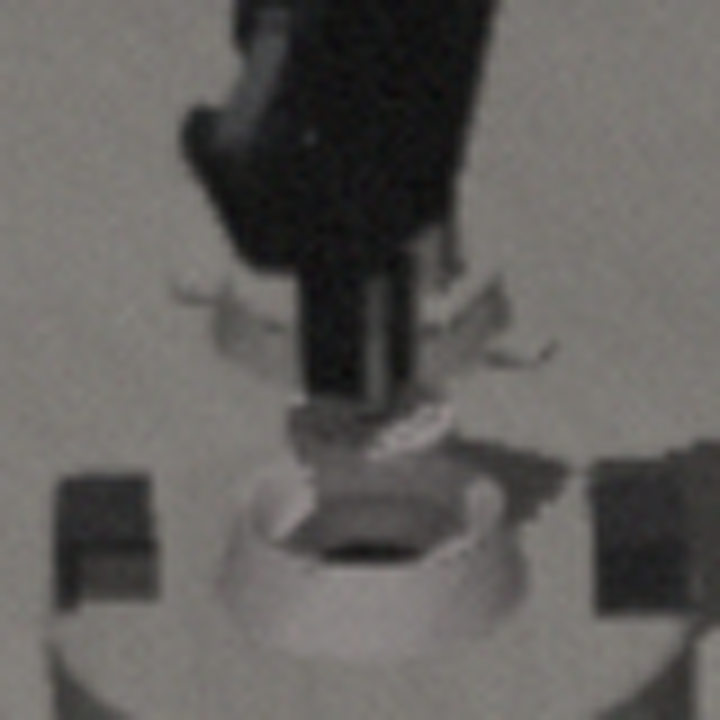

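View pics/t5.png

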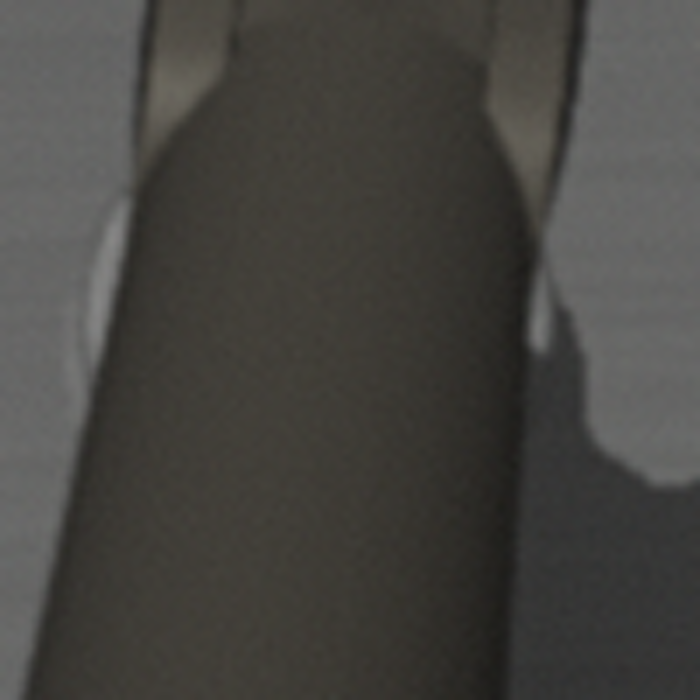

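Run:
```python
from h import *
s=grab_frame("scene")
print(cp(s,371,425,180,110,9,.124), cp(s,372,545,180,110,9,.094),cp(s,375,510,180,110,9,.102))
c=np.array([.5678,-.0495,.102])
for z,rr in((.102,.031),(.102,.0325),(.126,.021),(.08,.0)):
    a=np.linspace(0,2*np.pi,9)
    print(((proj(s,[[.5678+rr*np.cos(x),-.0495+rr*np.sin(x),z] for x in a])-[180,110])*9+4).round(0).tolist())
im=cv2.resize(s["pixels"][110:190,180:260,::-1],None,fx=9,fy=9,interpolation=cv2.INTER_CUBIC)
im=cv2.convertScaleAbs(im,alpha=1.6)
t,R=tool()
for z,rr,cc,col in((.102,.0325,c,(0,255,0)),(.092,.025,c,(0,255,0)),(t[2]-.0045,.021,t,(0,0,255)),(.08,.082,c,(255,0,0))):
    p=((proj(s,[[cc[0]+rr*np.cos(x),cc[1]+rr*np.sin(x),z] for x in np.linspace(0,6.283,60)])-[180,110])*9+4).astype(int)
    cv2.polylines(im,[p],True,col,1)
cv2.imwrite("pics/s6.png",im)
```

```text
[ 0.56707856 -0.05081647  0.124     ] [ 0.57048279 -0.04487035  0.094     ] [ 0.56816216 -0.04757477  0.102     ]
[[258.0, 535.0], [329.0, 566.0], [427.0, 562.0], [491.0, 525.0], [485.0, 479.0], [415.0, 450.0], [321.0, 453.0], [256.0, 488.0], [258.0, 535.0]]
[[253.0, 536.0], [327.0, 569.0], [430.0, 564.0], [497.0, 526.0], [490.0, 477.0], [417.0, 447.0], [319.0, 451.0], [251.0, 487.0], [253.0, 536.0]]
[[292.0, 439.0], [340.0, 460.0], [407.0, 457.0], [451.0, 433.0], [448.0, 402.0], [399.0, 383.0], [335.0, 385.0], [290.0, 409.0], [292.0, 439.0]]
[[375.0, 583.0], [375.0, 583.0], [375.0, 583.0], [375.0, 583.0], [375.0, 583.0], [375.0, 583.0], [375.0, 583.0], [375.0, 583.0], [375.0, 583.0]]
```

View pics/s6.png

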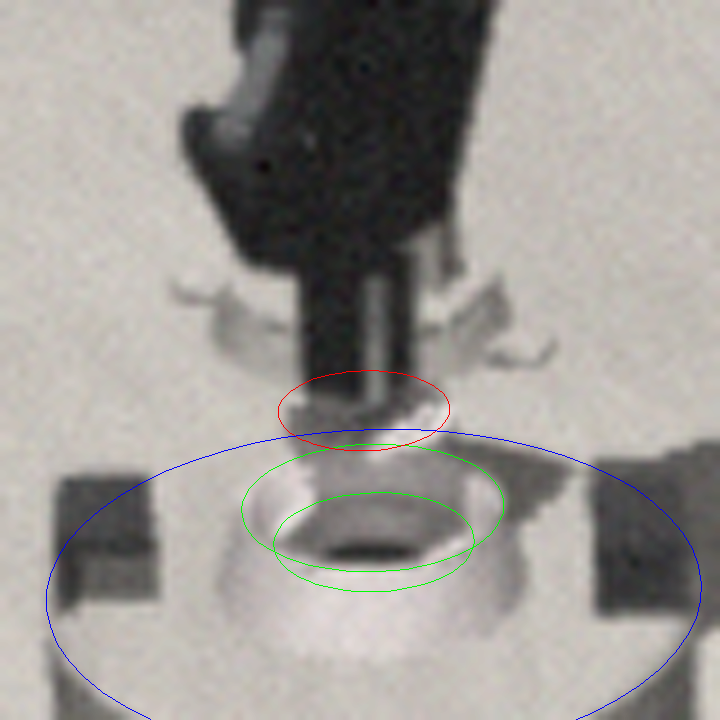

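The rim overlay fits: the centre is about (0.568,-0.0495), and the disk hangs over the mouth. I'll lower it and watch the force.

```bash
python3 -m handwheel '0.3 -1.3 12 0 0 0 3;0.3 -1.3 20 0 0 0 3;0.3 -1.3 25 0 0 0 3;0.3 -1.3 25 0 0 0 3'
python3 - <<'E'
from h import *
to([.5678,-.0497,.102])
s=grab_frame("scene");crop(s,180,110,80,80,9,"s7")
E
```

```text
clock: 5.9
tcp_pos: [0.5664, -0.051, 0.1057]
orientation: [-2.952, -1.074, 0.002]
contact_force: [-0.4, 1.2, -1.2]
grip_width: 0.0085
shift [ 1.9 -0.1  3.6] xhead 39.98952124050319 zdir [-1.2e-03 -1.0e-04 -1.0e+00] tcp [ 0.5664 -0.051   0.1057]
```

View pics/s7.png

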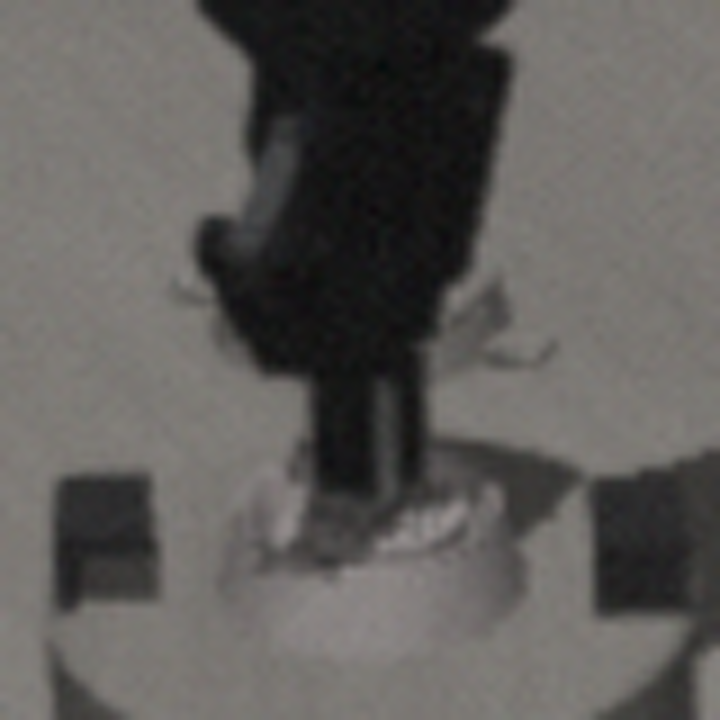

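```bash
python3 -m handwheel '1 0 2 0 0 0 3;1 0 4 0 0 0 3;1 0 4 0 0 0 3'
```

```text
clock: 6.32
tcp_pos: [0.5676, -0.0503, 0.1022]
orientation: [-2.952, -1.074, 0.0]
contact_force: [0.1, 0.1, -0.9]
grip_width: 0.0085
```

```bash
python3 -m handwheel '0 0 1 0 0 0 3;0 0 1.5 0 0 0 3;0 0 1.5 0 0 0 3'
```

```text
clock: 6.7
tcp_pos: [0.5677, -0.0503, 0.1021]
orientation: [-2.952, -1.074, -0.001]
contact_force: [-4.2, 0.6, 10.3]
grip_width: 0.0085
```

Contact comes at exactly the expected height. I'll release.

```bash
python3 -m handwheel '0 0 0 0 0 0 12;0 0 0 0 0 0 18;0 0 0 0 0 0 22;0 0 -2 0 0 0 24;0 0 -30 0 0 0 26;0 0 -80 0 0 0 40;0 0 -100 0 0 0 60'; python3 -m handwheel '80 0 -20 0 0 0 75;110 0 -20 0 0 0 75;110 0 -20 0 0 0 75'
python3 - <<'E'
from h import *
s=grab_frame("scene");crop(s,180,110,80,80,9,"s8");t=grab_frame("top");crop(t,230,130,100,100,7,"t8")
E
```

```text
clock: 7.58
tcp_pos: [0.5689, -0.0506, 0.2036]
orientation: [2.951, 1.074, 0.006]
contact_force: [0.4, -0.7, 0.3]
grip_width: 0.0568
clock: 7.95
tcp_pos: [0.6542, 0.0249, 0.2207]
orientation: [-2.948, -1.083, -0.003]
contact_force: [-0.9, 0.1, 0.5]
grip_width: 0.0749
```

View pics/s8.png

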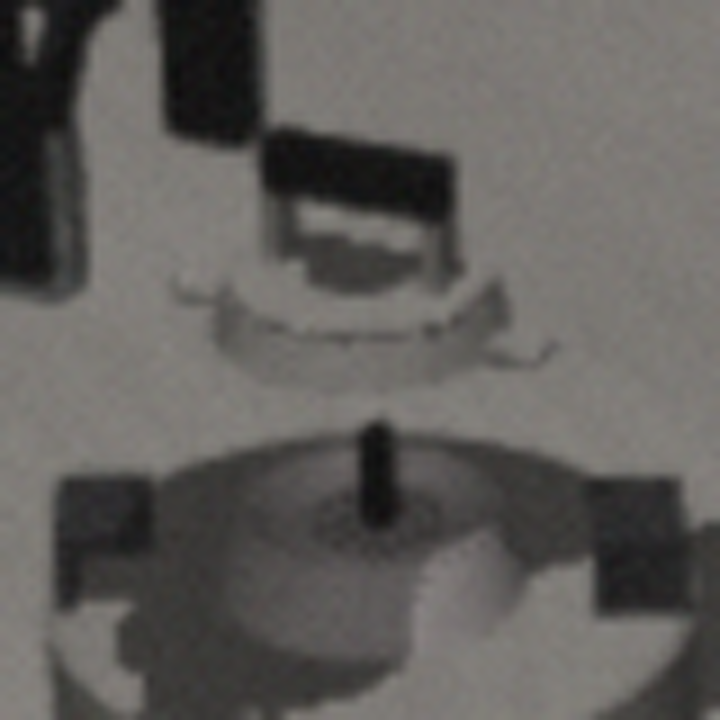

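View pics/t8.png

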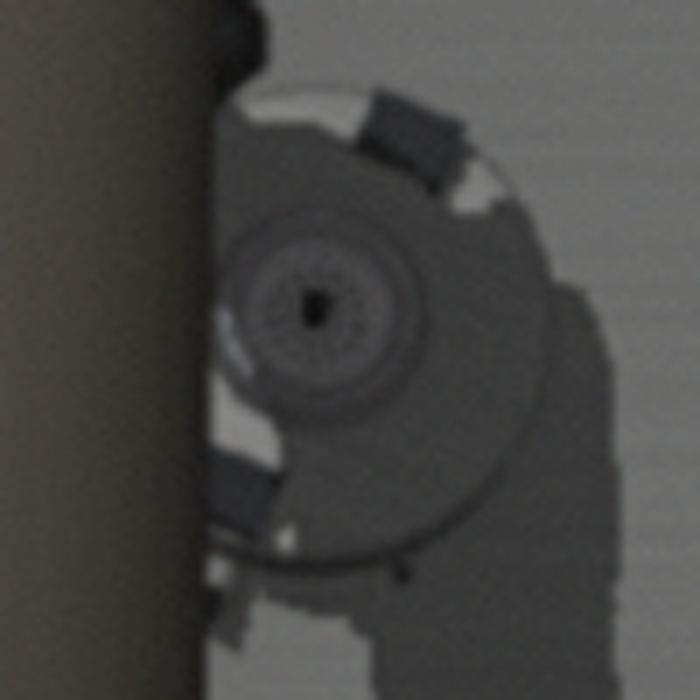

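The strainer sits flat and centred, with its knob upright at crop (375,475). Next is the ring.

Run:
```python
from h import *
to([.4458,-.3262,.160])
```

```text
shift [-380.2  133.    60.8] xhead 40.020327173310264 zdir [-1.1e-03 -8.0e-04 -1.0e+00] tcp [0.6515 0.0202 0.2203]
```

```bash
python3 -m handwheel '-58 20 5 0 0 0 50;-116 40 5 0 0 0 50;-174 60 5 0 0 0 50;-232 80 5 0 0 0 50;-290 100 15 0 0 0 50;-340 119 40 0 0 0 50;-370 129 60 0 0 0 50;-380 133 60 0 0 0 50;-380 133 60 0 0 0 50;-380 133 60 0 0 0 50' 60
python3 - <<'E'
from h import *
to([.4458,-.3262,.034])
s=grab_frame("scene");crop(s,190,80,80,80,9,"s9");t=grab_frame("top");crop(t,350,180,80,80,9,"t9")
E
```

```text
clock: 9.3
tcp_pos: [0.4476, -0.3246, 0.1616]
orientation: [2.951, 1.077, 0.003]
contact_force: [0.3, -0.3, 0.7]
grip_width: 0.0499
shift [-2.600e+00 -1.000e-01  1.276e+02] xhead 40.11478495416763 zdir [ 1.6e-03  2.0e-04 -1.0e+00] tcp [ 0.4476 -0.3246  0.1616]
```

View pics/s9.png

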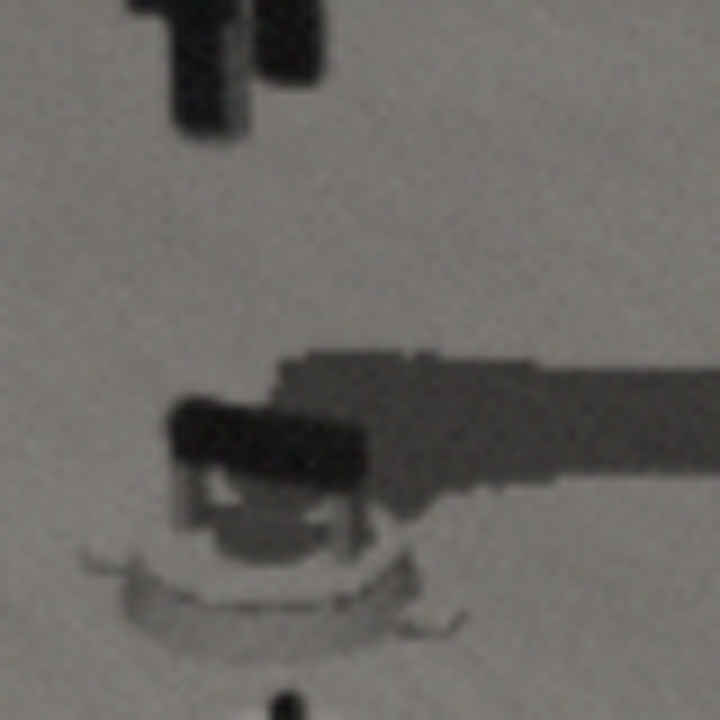

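View pics/t9.png

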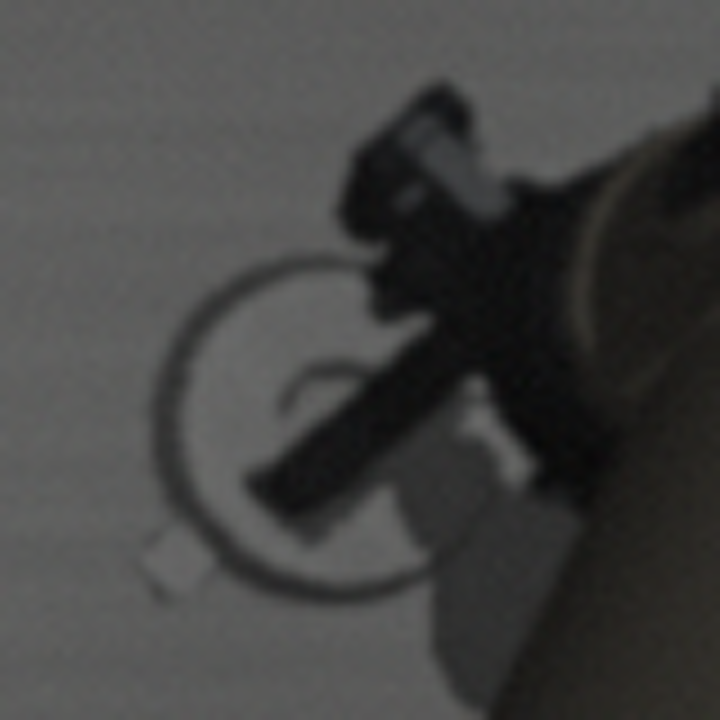

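```bash
python3 - <<'E'
from h import *
s=grab_frame("scene")
print(cp(s,268,445,190,80,9,.053),cp(s,273,590,190,80,9,.008))
E
python3 -m handwheel '-2 0 50 0 0 0 50;-2 0 90 0 0 0 50;-2 0 115 0 0 0 50;-2 0 127 0 0 0 50;-2 0 127 0 0 0 50';python3 - <<'E'
from h import *
to([.4458,-.3262,.034])
s=grab_frame("scene");crop(s,190,80,80,80,9,"s10")
E
```

```text
[ 0.444393   -0.32847747  0.053     ] [ 0.44948738 -0.31676208  0.008     ]
clock: 10.07
tcp_pos: [0.4449, -0.3267, 0.0336]
orientation: [-2.951, -1.075, 0.001]
contact_force: [0.2, -0.3, -0.3]
grip_width: 0.0498
shift [ 1.   0.2 -0.4] xhead 40.033653946738895 zdir [-5.e-04  4.e-04 -1.e+00] tcp [ 0.4449 -0.3267  0.0336]
```

View pics/s10.png

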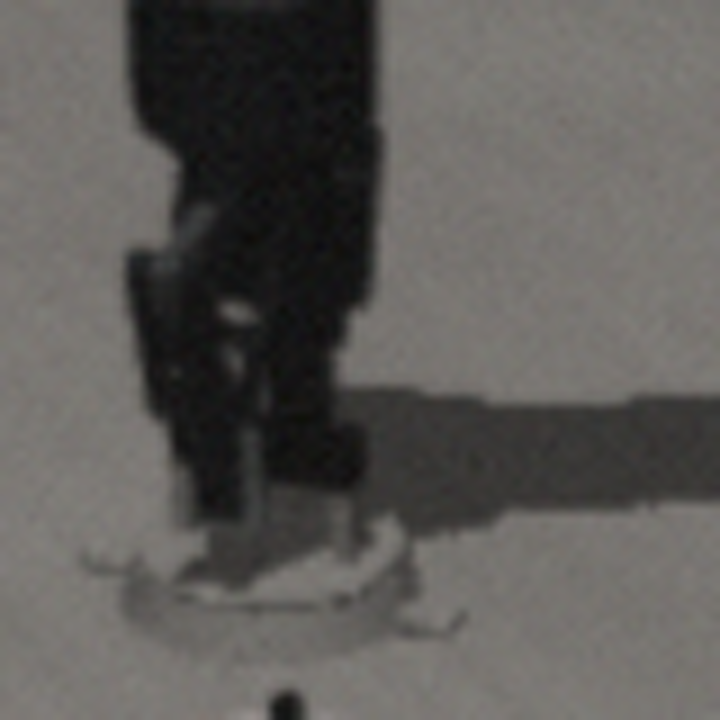

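One finger is on each side of the bar. I'll close and lift.

```bash
python3 -m handwheel '0 0 0 0 0 0 30;0 0 0 0 0 0 15;0 0 0 0 0 0 8;0 0 0 0 0 0 8;0 0 0 0 0 0 8;0 0 0 0 0 0 8' 80; python3 -m handwheel '0 0 -30 0 0 0 8;0 0 -90 0 0 0 8;0 0 -150 0 0 0 8;0 0 -170 0 0 0 8;0 0 -170 0 0 0 8'
python3 - <<'E'
from h import *
to([.5677,-.0500,.204])
s=grab_frame("scene");crop(s,180,30,110,90,7,"s11");t=grab_frame("top");crop(t,330,160,110,110,6,"t11")
E
```

```text
clock: 10.88
tcp_pos: [0.4453, -0.3274, 0.0349]
orientation: [2.951, 1.073, 0.002]
contact_force: [-0.4, 2.1, 5.7]
grip_width: 0.0148
clock: 11.5
tcp_pos: [0.4454, -0.3274, 0.2054]
orientation: [2.95, 1.074, 0.005]
contact_force: [0.2, 1.0, -3.0]
grip_width: 0.0147
shift [ 272.  -133.9    1.5] xhead 39.99728501053685 zdir [ 0.0035 -0.0011 -1.    ] tcp [ 0.4454 -0.3274  0.2054]
```

View pics/s11.png

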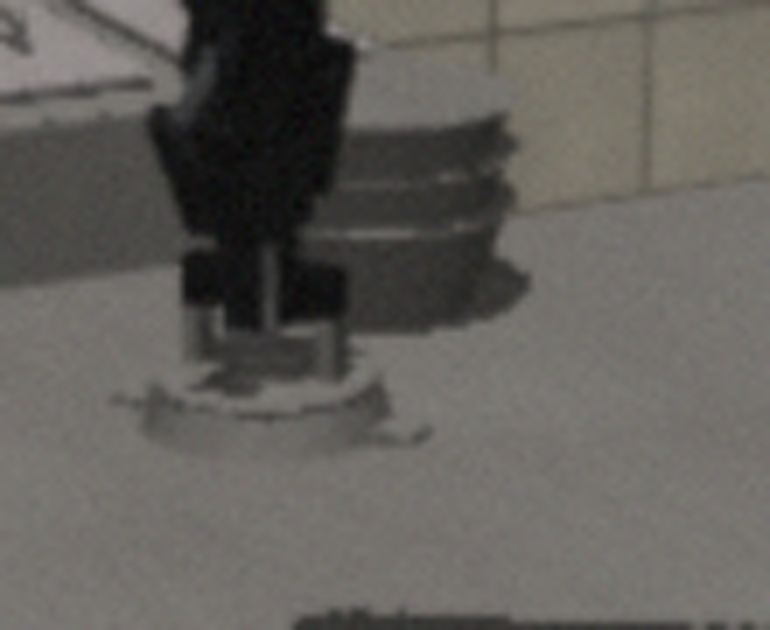

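View pics/t11.png

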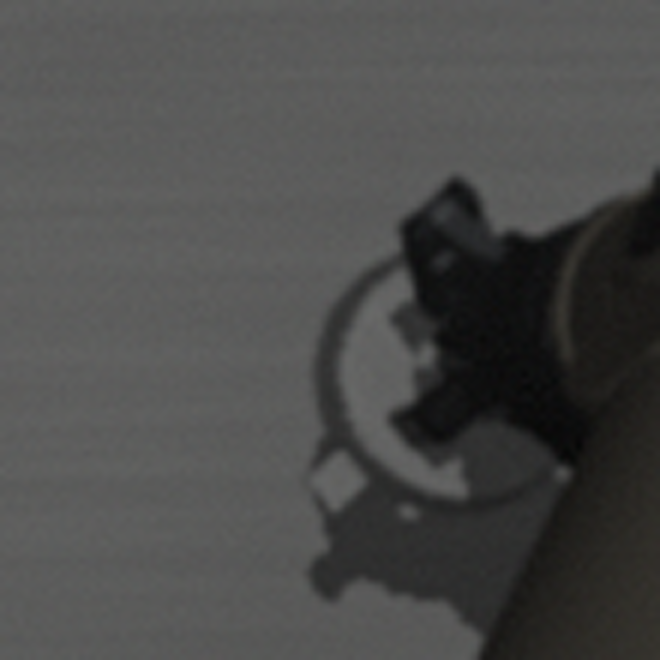

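The ring is gripped level, its bar centred on the finger at crop (265,290). I'll carry it over the canister and turn it +85°.

```bash
python3 -m handwheel '20 -10 -15 0 0 -8 8;55 -27 -15 0 0 -18 8;95 -47 -15 0 0 -28 8;135 -66 -15 0 0 -38 8;175 -86 -15 0 0 -48 8;215 -106 -15 0 0 -58 8;245 -120 -15 0 0 -68 8;262 -129 -15 0 0 -78 8;271 -133 -15 0 0 -85 8;271 -133 -15 0 0 -85 8;271 -133 -15 0 0 -85 8;271 -133 -15 0 0 -85 8'
python3 - <<'E'
from h import *
to([.5677,-.0500,.180])
s=grab_frame("scene");crop(s,150,60,130,130,6,"s12");t=grab_frame("top");crop(t,220,120,120,110,6,"t12")
E
```

```text
clock: 13.1
tcp_pos: [0.5664, -0.0518, 0.2183]
orientation: [-1.454, -2.784, 0.001]
contact_force: [-0.9, -0.0, -2.1]
grip_width: 0.0147
shift [ 0.7  2.1 38.3] xhead 124.85221741856459 zdir [-9.e-04 -3.e-04 -1.e+00] tcp [ 0.5664 -0.0518  0.2183]
```

View pics/s12.png

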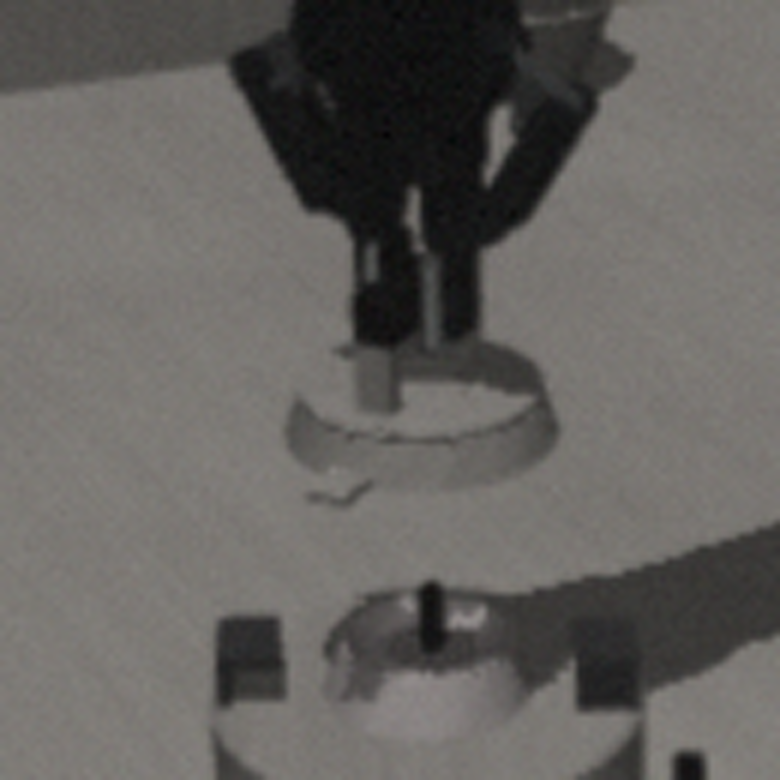

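View pics/t12.png

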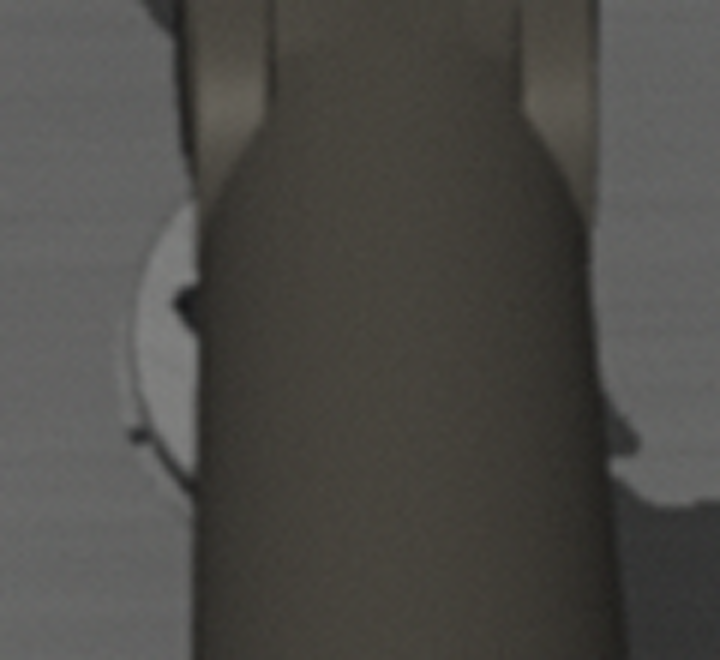

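```bash
cat > ov.py <<'E'
from h import *
import sys
def ov(name,circs,x,y,w,h,k):
    s=grab_frame("scene")
    im=cv2.convertScaleAbs(cv2.resize(s["pixels"][y:y+h,x:x+w,::-1],None,fx=k,fy=k,interpolation=cv2.INTER_CUBIC),alpha=1.6)
    for (c,rr,z,col) in circs:
        p=((proj(s,[[c[0]+rr*np.cos(a),c[1]+rr*np.sin(a),z] for a in np.linspace(0,6.283,60)])-[x,y]+.5)*k).astype(int)
        cv2.polylines(im,[p],True,col,1)
    cv2.imwrite(f"pics/{name}.png",im)
E
python3 - <<'E'
from ov import *
t,R=tool(); b=t[2]-.034
c=[.5677,-.05]
ov("s13",[(t,.049,b,(0,0,255)),(t,.0325,b+.02,(0,0,255)),(t,.065,b+.003,(0,255,255)),(c,.0325,.102,(0,255,0)),(c,.055,.101,(255,0,0))],150,60,130,130,6)
E
```

```text
(no output)
```

View pics/s13.png

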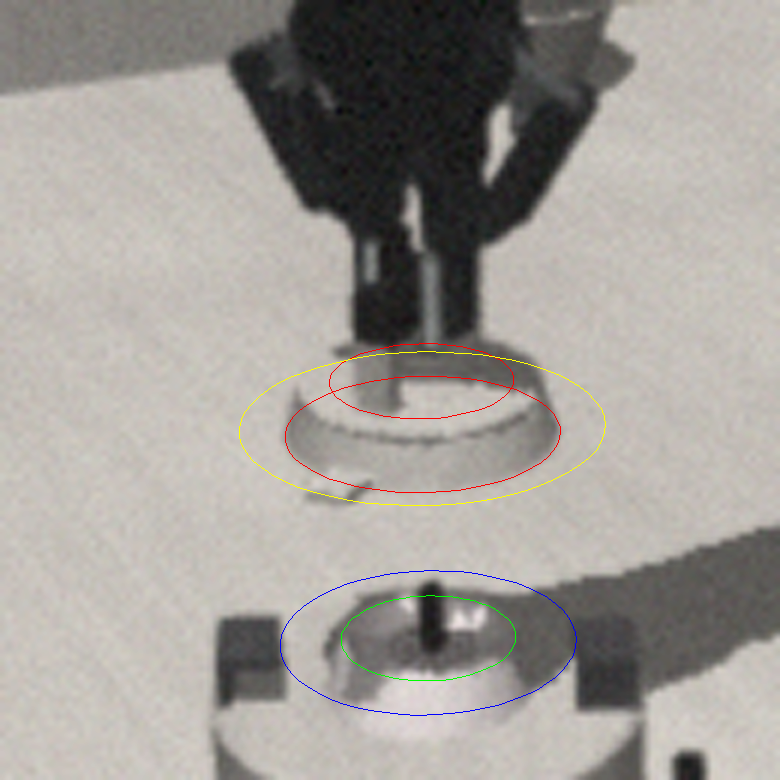

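The overlay shows the ring centred on the TCP and level, with its ear at (340,490). I'll lower it.

```bash
python3 -m handwheel '0.5 1.7 30 0 0 0 8;0.5 1.7 60 0 0 0 8;0.5 1.7 78 0 0 0 8;0.5 1.7 82 0 0 0 8;0.5 1.7 82 0 0 0 8'
python3 - <<'E'
from ov import *
t,R=tool(); b=t[2]-.034
c=[.5677,-.05]
to([.5677,-.05,.12])
ov("s14",[(t,.049,b,(0,0,255)),(t,.065,b+.003,(0,255,255)),(c,.055,.101,(255,0,0))],150,80,130,130,6)
E
```

```text
clock: 13.88
tcp_pos: [0.5685, -0.0497, 0.1373]
orientation: [1.451, 2.786, 0.001]
contact_force: [0.2, 0.5, -2.3]
grip_width: 0.0151
shift [ 0.2 -0.8 17.3] xhead 124.98361676710628 zdir [ 8.e-04 -0.e+00 -1.e+00] tcp [ 0.5685 -0.0497  0.1373]
```

View pics/s14.png

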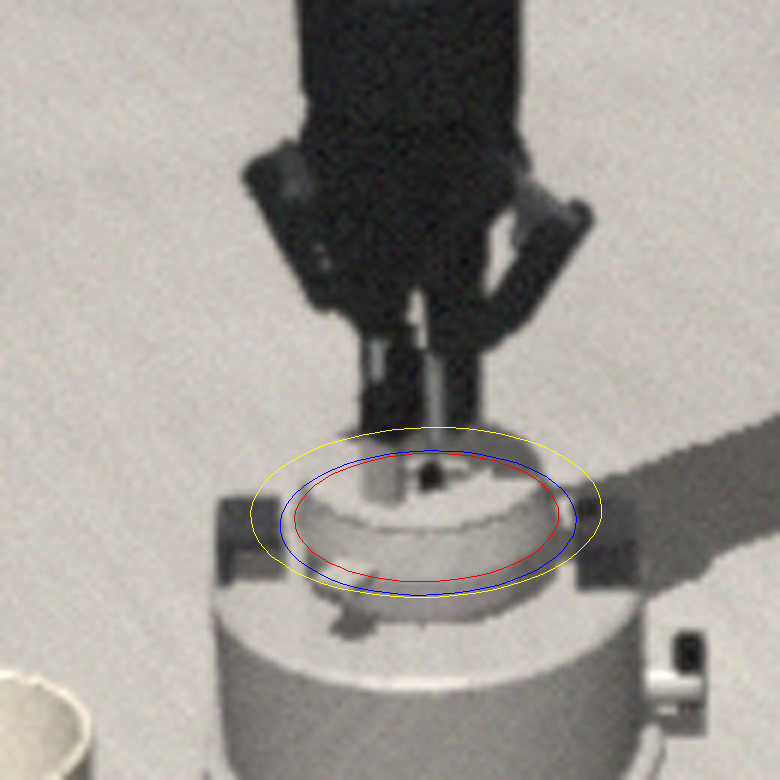

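The knob shows in the ring's hole at (430,478), and the skirt is over the neck. I'll go on down.

```bash
python3 -m handwheel '0 -0.5 8 0 0 0 8;0 -0.5 14 0 0 0 8;0 -0.5 16 0 0 0 8;0 -0.5 16 0 0 0 8'; python3 -m handwheel '0 0 1 0 0 0 8;0 0 1.5 0 0 0 8;0 0 1.5 0 0 0 8'
```

```text
clock: 14.42
tcp_pos: [0.5674, -0.0499, 0.1209]
orientation: [-1.451, -2.786, 0.0]
contact_force: [-1.5, -1.2, 0.6]
grip_width: 0.0146
clock: 14.8
tcp_pos: [0.5674, -0.0499, 0.1208]
orientation: [-1.451, -2.786, -0.0]
contact_force: [-6.1, -0.6, 13.3]
grip_width: 0.0145
```

```bash
python3 -m handwheel '0 0 -0.7 0 0 0 8;0 0 -0.7 0 0 0 8;0 0 -0.7 0 0 0 8'
python3 - <<'E'
from ov import *
t,R=tool(); c=[.5677,-.05]
ov("s15",[(c,.049,.086,(0,0,255)),(c,.065,.089,(0,255,255)),(c,.055,.101,(255,0,0))],150,80,130,130,6)
E
```

```text
clock: 15.18
tcp_pos: [0.5674, -0.0499, 0.1208]
orientation: [-1.451, -2.786, -0.0]
contact_force: [-5.4, -0.2, 7.8]
grip_width: 0.0149
```

View pics/s15.png

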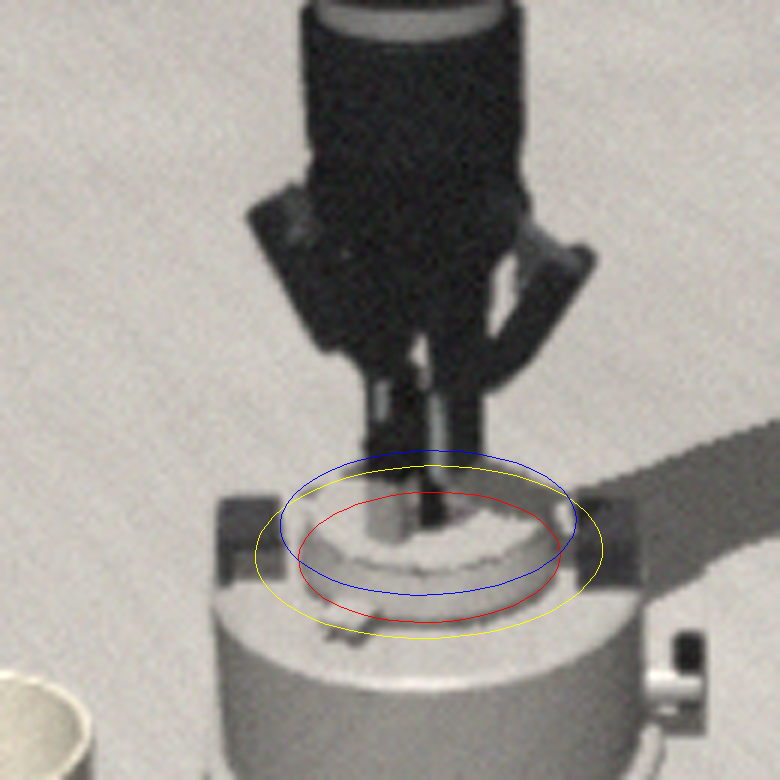

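The ring is seated and its ear at (350,625) is clear of both lugs. I'll turn it clockwise.

```bash
python3 -m handwheel '0 0 -0.3 0 0 5 8;0 0 -0.3 0 0 11 8;0 0 -0.3 0 0 17 8;0 0 -0.3 0 0 23 8;0 0 -0.3 0 0 29 8;0 0 -0.3 0 0 35 8;0 0 -0.3 0 0 41 8;0 0 -0.3 0 0 46 8;0 0 -0.3 0 0 48 8;0 0 -0.3 0 0 48 8'
python3 - <<'E'
from ov import *
t,R=tool(); c=[.5677,-.05]; to([.5677,-.05,.12]); print(readout.get_obs()["moment"])
ov("s16",[],150,80,130,130,6)
E
```

```text
clock: 16.48
tcp_pos: [0.5685, -0.0497, 0.1209]
orientation: [2.457, 1.956, 0.002]
contact_force: [0.5, 0.3, 4.3]
grip_width: 0.0146
shift [-0.4 -0.7  0.9] xhead 77.0520887322925 zdir [ 1.9e-03  1.0e-04 -1.0e+00] tcp [ 0.5685 -0.0497  0.1209]
[ 0.07322039 -0.08103782 -0.02536104]
```

View pics/s16.png

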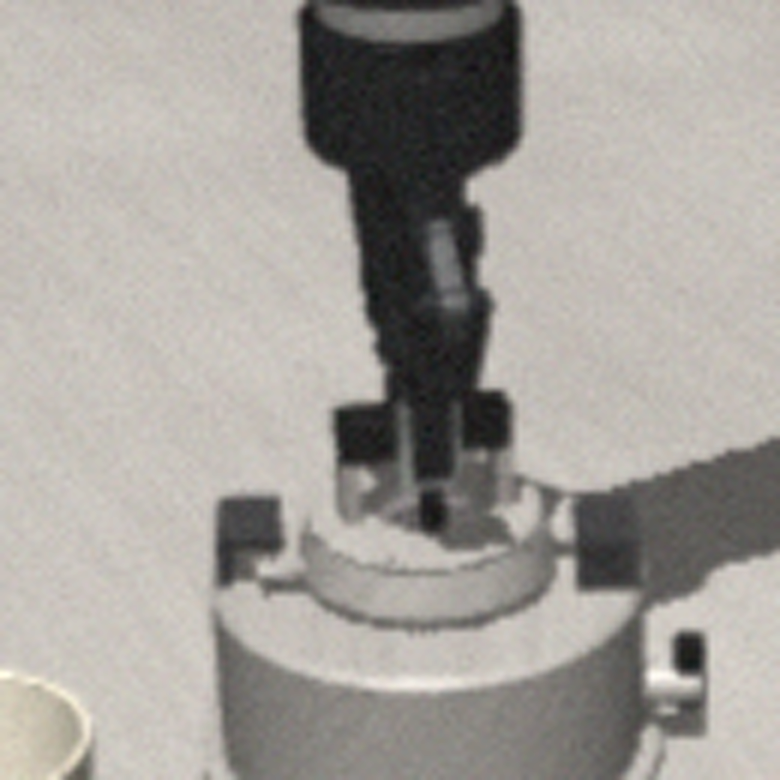

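The ear at (265,572) is entering the lug. I'll go on in small turns and watch the moment.

```bash
python3 -m handwheel '0 0 0 0 0 3 8;0 0 0 0 0 6 8;0 0 0 0 0 8 8;0 0 0 0 0 8 8'; python3 -c "
from h import *
to([.5677,-.05,.12]); print(readout.get_obs()['moment'])"; python3 -m handwheel '0 0 0 0 0 2 8;0 0 0 0 0 3 8;0 0 0 0 0 3 8'; python3 -c "
from h import *
to([.5677,-.05,.12]); print(readout.get_obs()['moment'])"
```

```text
clock: 17.02
tcp_pos: [0.5683, -0.0499, 0.1209]
orientation: [2.588, 1.78, 0.002]
contact_force: [0.9, 0.2, 5.5]
grip_width: 0.0147
shift [-0.3 -0.5  0.9] xhead 69.0436597952651 zdir [ 1.5e-03  1.0e-04 -1.0e+00] tcp [ 0.5683 -0.0499  0.1209]
[0.08837265 0.01932217 0.00611279]
clock: 17.4
tcp_pos: [0.5682, -0.0498, 0.1209]
orientation: [2.633, 1.712, 0.002]
contact_force: [-0.5, 1.1, 6.7]
grip_width: 0.0147
shift [-0.4 -0.4  0.9] xhead 66.0604301808449 zdir [ 1.5e-03  2.0e-04 -1.0e+00] tcp [ 0.5682 -0.0498  0.1209]
[ 0.05679397 -0.01191509  0.03018765]
```

```bash
python3 -m handwheel '0 0 0 0 0 1 8;0 0 0 0 0 2 8;0 0 0 0 0 2 8'; python3 -c "
from h import *
to([.5677,-.05,.12]); print(readout.get_obs()['moment'])"; python3 -m handwheel '0 0 0 0 0 1 8;0 0 0 0 0 1.5 8;0 0 0 0 0 1.5 8'; python3 -c "
from ov import *
to([.5677,-.05,.12]); print(readout.get_obs()['moment']); ov('s17',[],150,80,130,130,6)"
```

```text
clock: 17.77
tcp_pos: [0.5683, -0.0499, 0.1209]
orientation: [2.663, 1.666, 0.002]
contact_force: [-0.1, 0.1, 5.3]
grip_width: 0.0149
shift [-0.4 -0.4  0.9] xhead 64.0588761667819 zdir [ 1.5e-03  2.0e-04 -1.0e+00] tcp [ 0.5683 -0.0499  0.1209]
[0.07289648 0.00045479 0.04921903]
clock: 18.15
tcp_pos: [0.5683, -0.0498, 0.1209]
orientation: [2.684, 1.631, 0.002]
contact_force: [0.8, 0.5, 5.3]
grip_width: 0.0147
shift [-0.4 -0.4  0.9] xhead 62.57545452333994 zdir [ 1.5e-03  1.0e-04 -1.0e+00] tcp [ 0.5683 -0.0498  0.1209]
[0.07364134 0.03254913 0.11991329]
```

View pics/s17.png

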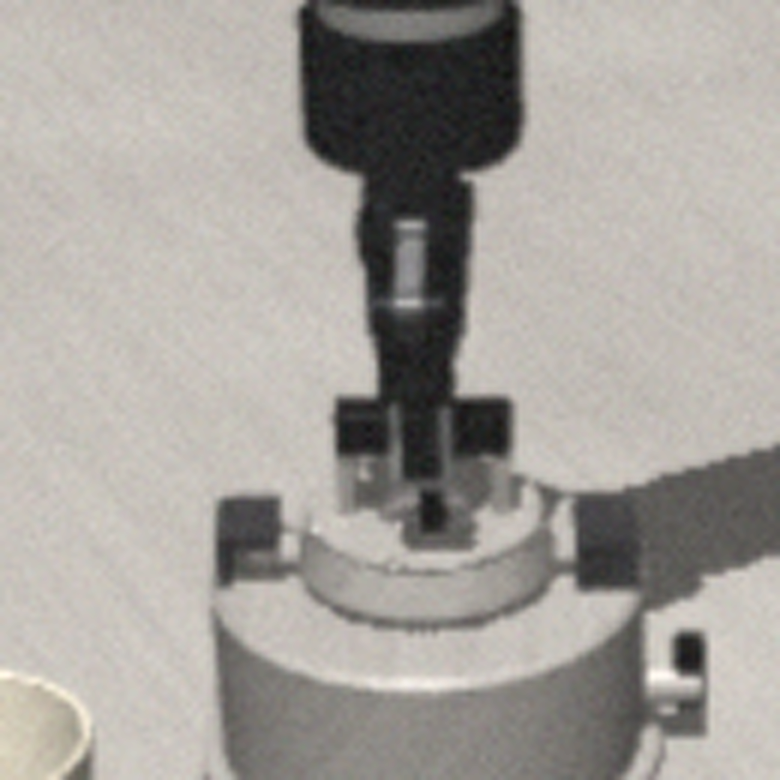

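```bash
python3 -m handwheel '0 0 0 0 0 1 8;0 0 0 0 0 2 8;0 0 0 0 0 2 8'; python3 -c "
from h import *
to([.5677,-.05,.12]); print(readout.get_obs()['moment']); s=grab_frame('scene'); crop(s,180,130,80,60,9,'s18')"
```

```text
clock: 18.58
tcp_pos: [0.5683, -0.0498, 0.1209]
orientation: [2.712, 1.584, 0.002]
contact_force: [-0.7, 0.4, 6.2]
grip_width: 0.0147
shift [-0.4 -0.4  0.9] xhead 60.56117656227453 zdir [ 1.5e-03  1.0e-04 -1.0e+00] tcp [ 0.5683 -0.0498  0.1209]
[0.10592788 0.00539686 0.0626961 ]
```

View pics/s18.png

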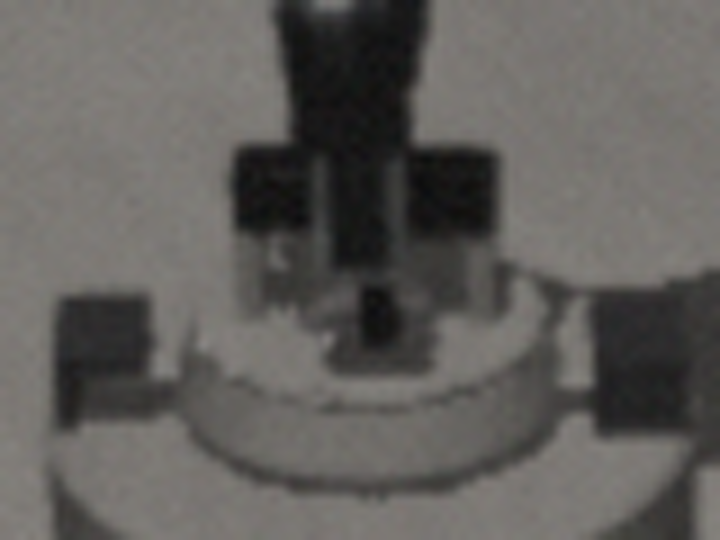

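```bash
python3 -m handwheel '0 0 0 0 0 1 8;0 0 0 0 0 2 8;0 0 0 0 0 2 8'; python3 -c "
from h import *
to([.5677,-.05,.12]); print(readout.get_obs()['moment'])"
python3 -m handwheel '0 0 0 0 0 1 8;0 0 0 0 0 2 8;0 0 0 0 0 2 8'; python3 -c "
from h import *
to([.5677,-.05,.12]); print(readout.get_obs()['moment'])"
```

```text
clock: 19.0
tcp_pos: [0.5683, -0.0498, 0.1209]
orientation: [2.739, 1.536, 0.002]
contact_force: [0.5, 0.0, 6.0]
grip_width: 0.0146
shift [-0.5 -0.4  0.9] xhead 58.57127090106279 zdir [ 1.6e-03  1.0e-04 -1.0e+00] tcp [ 0.5683 -0.0498  0.1209]
[ 0.09390889 -0.04505147  0.06757411]
clock: 19.38
tcp_pos: [0.5683, -0.0498, 0.1209]
orientation: [2.762, 1.493, 0.001]
contact_force: [-0.4, -0.4, 6.7]
grip_width: 0.0147
shift [-0.5 -0.5  0.9] xhead 56.78386260611277 zdir [ 1.5e-03 -8.0e-04 -1.0e+00] tcp [ 0.5683 -0.0498  0.1209]
[-0.05907901  0.01837483  1.30098726]
```

The moment jumps to 1.3 N·m, so the ears are on the stops. I'll ease back a degree, release and retreat.

```bash
python3 -m handwheel '0 0 -0.5 0 0 -1 8;0 0 -0.5 0 0 -1 8;0 0 -0.5 0 0 -1 25;0 0 -0.5 0 0 -1 35;0 0 -0.5 0 0 -1 45;0 0 -0.5 0 0 -1 45;0 0 -20 0 0 -1 45;0 0 -60 0 0 -1 45;0 0 -110 0 0 -1 45;0 0 -130 0 0 -1 45'; python3 -m handwheel '60 0 0 0 0 0 60;120 0 0 0 0 0 60;180 0 0 0 0 0 60;220 0 0 0 0 0 60;220 0 0 0 0 0 60;220 0 0 0 0 0 60';python3 - <<'E'
from ov import *
s=grab_frame("scene");crop(s,170,110,90,80,8,"s19");t=grab_frame("top");crop(t,220,120,110,110,7,"t19")
cv2.imwrite("pics/topfull.png",t["pixels"][:,:,::-1])
E
```

```text
clock: 20.62
tcp_pos: [0.5688, -0.0502, 0.2534]
orientation: [2.753, 1.509, 0.006]
contact_force: [0.1, 0.8, -0.7]
grip_width: 0.045
clock: 21.38
tcp_pos: [0.6854, 0.1345, 0.2499]
orientation: [2.755, 1.509, -0.002]
contact_force: [0.4, -1.5, 0.0]
grip_width: 0.0599
```

View pics/s19.png

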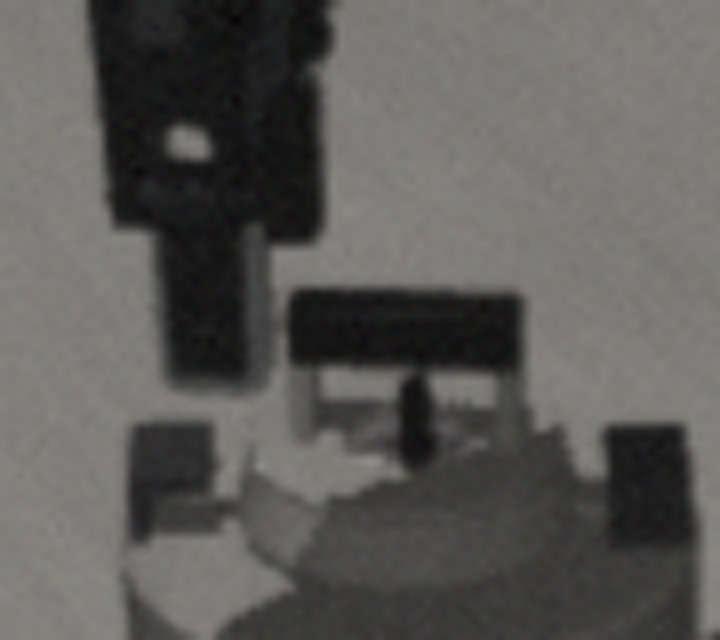

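View pics/t19.png

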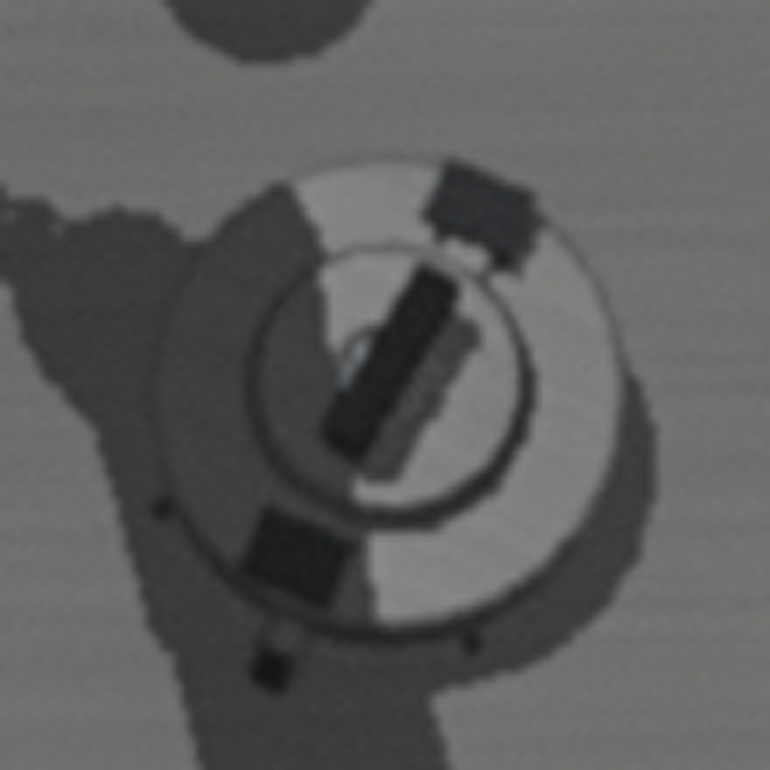

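View pics/topfull.png

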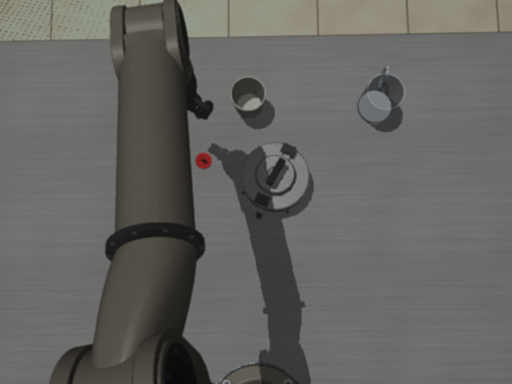

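Run:
```python
from ov import *
t=grab_frame("top")
g=lambda p:np.degrees(np.arctan2(p[1],p[0]))
c=lambda U,V,z:cp(t,U,V,220,120,7,z)
a=c(440,275,.148);b=c(345,445,.148);print("bar",g(a-b),(a+b)/2,np.linalg.norm(a-b))
ce=np.array([.5678,-.05])
for z in(.02,.035,.05):
  p=c(272,670,z);print("tap",z,g(ce-p[:2]),np.linalg.norm(p[:2]-ce))
u=[c(445,160,.101),c(540,193,.101),c(520,272,.101),c(425,213,.101)]
l=[c(270,508,.101),c(357,548,.101),c(325,607,.101),c(243,573,.101)]
print("edges",g(u[1]-u[0])+90,g(l[1]-l[0])+90,g(l[2]-l[3])+90,g(u[2]-u[3])+90)
for q in u+l: d=q[:2]-ce;print(g(d),np.linalg.norm(d))
crop(t,200,110,130,130,6,"t20")
s=grab_frame("scene");crop(s,170,110,110,110,7,"s20")
```

```text
bar -29.819693814696457 [ 0.56773683 -0.05024268  0.148     ] 0.063236907448265
tap 0.02 -24.881713407697134 0.09747432128541983
tap 0.035 -24.49267879566692 0.09858332442010503
tap 0.05 -24.112316709583187 0.09969677132726419
edges -20.503289017201 -25.710097170953517 -23.456961721974793 -33.32092567848974
-14.954712078481668 0.07899674525891688
-38.96496941321823 0.08289262686639015
-50.07070122293754 0.05842712958849207
-12.875283113453811 0.05970968219050513
135.70764268772808 0.05756011206047221
168.27499837388436 0.056225952202418654
163.31529704204087 0.07791326788804664
141.80884975793518 0.08000036417054866
```

View pics/s20.png

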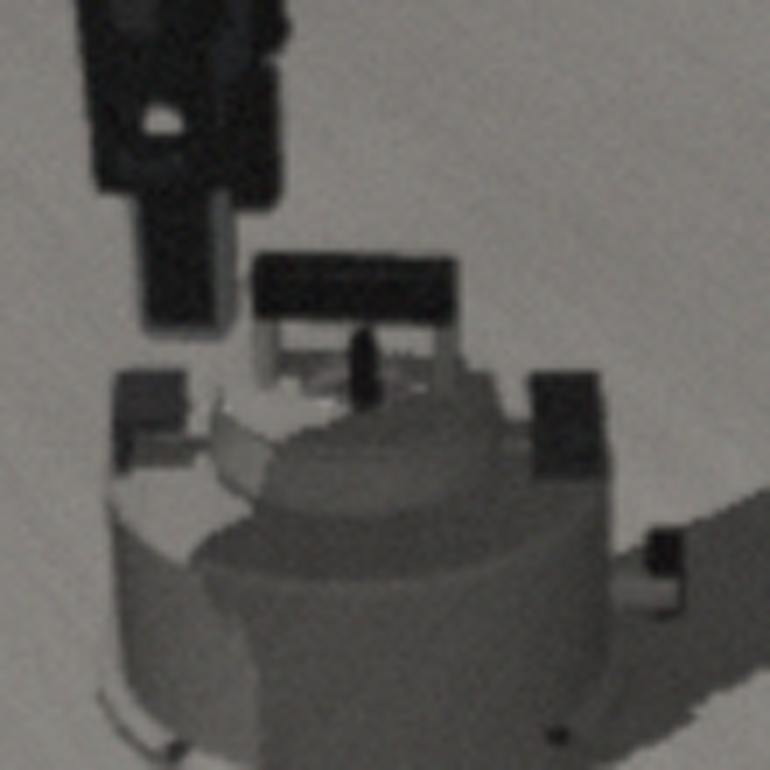

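Run:
```python
from h import *
s=grab_frame("scene");cv2.imwrite("pics/end.png",s["pixels"][:,:,::-1])
o=readout.get_obs();print(o["clock"],o["contact_force"],abs(o["qvel"]).max())
```

```text
21.625 [ 0.26422643 -0.22621721 -0.8989645 ] 0.005855750039403325
```

View pics/end.png

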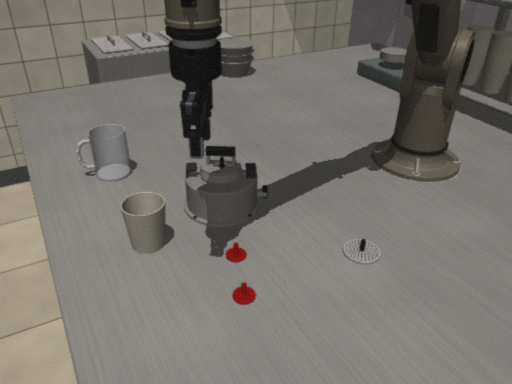

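The wide strainer is still at (362,250) as at the start, and the arm is clear. I'll hand in.

```bash
python3 -c "
from bench import workorder; print(workorder.hand_in())"
```

```text
the job is handed in; nothing more can be done
None
```

The canister is closed and the job is handed in at about 21.6 s; no verdict came back. I set the small strainer on the seat by its knob and released it. Then I lowered the clamp ring about 60° off the lugs, turned it clockwise onto the stops (1.3 N·m), eased back 1° and drew the arm clear.

**Last checks:**
- **Strainer:** its knob stood upright in the mouth after release, and it seated at the expected height.
- **Clamp ring:** it touched down at the seated height. In the top picture its bar is centred within about 1 mm of the canister axis.
- **Wide strainer:** it lies where it was.
- **Arm:** at rest, touching nothing.

**One disagreement:** readings of the canister's x axis differ. The tap gives about -24.5°, the lug centres -27.5° and the lug edges anything from -20° to -33°. The ring reads -30° in the picture and about -32° from the gripper, so its ears are probably 5 to 8° past x, within the 15° allowed.

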